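Draw out the brown bottle's tray, close the other

TASK

Both trays of the sample slide were left half open. With a fingertip, push the tray that carries the clear vial fully home, and hook a fingertip behind the front lip of the tray that carries the brown bottle and draw it all the way out to its stop. Do not lift anything, keep the bottle and the vial standing upright in their trays, and leave the beaker and the loose cap where they are.

Things in the scene. Friction and masses are not known exactly. Their poses are not given: they have to be found in the camera images.
- sample_slide: Fixed two-lane tray slide: dark base plate 190 x 228 x 6 mm, guide rails to 24 mm, back stop 36 mm high. Origin on the bench under its middle; x points along the rails to the back stop (trays draw out along -x), y to its left lane, z up; lane centres y = +51 and -51 mm; yaw varies from -0.8 to -0.3 rad. Two alike grey trays 170 x 88 mm; inner floor 11 mm and side walls 24 mm above the bench.
- lip_left (a point): Middle of the top of the left (+y) tray's front lip, on the lip's mid-plane, 46 mm above the bench; moves with the tray, axes as the slide's. The lip is an upright wall 5 mm thick, 88 mm wide, with a 7 mm round bead on top (top at 49.5 mm). Behind it an empty compartment, 79 mm long, 82 mm wide, up to a low divider (top 19 mm above the bench); the bottle or vial stands behind the divider.
- lip_right (a point): The same point on the lip of the right tray (the lane at the slide's -y).
- tray_left (a joint): How far the left tray is drawn out, m: 0 = fully home, 0.10 = fully out at the stop. Starts partly out (0.035 to 0.055). Slides with about 1.5 N of friction and stays where it is left.
- tray_right (a joint): The same for the right tray.
- amber_bottle_mid (a point): Centre (half-way up) of the brown glass bottle, 32 mm across, 53 mm high, standing loose in the rear compartment of one of the trays (left or right varies).
- vial_clear_mid (a point): Centre (half-way up) of the clear capped glass vial, 23 mm across, 61 mm high, standing loose in the rear compartment of the other tray.
- beaker_small: Bystander: small glass beaker, 54 mm across, 46 mm high; origin at the centre of its underside.
- cap_loose: Bystander: white upturned screw cap, 29 mm across, 14 mm high; origin at the centre of its underside.
Things that resemble listed ones, but are neither listed nor needed, are in the scene too. Leave any purple look-alike of the part that bears amber_bottle_mid alone.

How it is judged (in metres and radians):
At the end, for the whole second after the job is handed in: The tray with the brown bottle is out at its stop (at least 94 of 100 mm), the tray with the clear vial is home (within 6 mm), both at rest; bottle and vial stand upright (within 0.15 rad) on the floor of their own trays (((value of joint tray_left above 0.094 m and value of joint tray_right below 0.006 m and y of amber_bottle_mid in the frame of lip_left between -0.042 and 0.042 m and x of amber_bottle_mid in the frame of lip_left between 0.01 and 0.165 m and y of vial_clear_mid in the frame of lip_right between -0.042 and 0.042 m and x of vial_clear_mid in the frame of lip_right between 0.01 and 0.165 m) or (value of joint tray_right above 0.094 m and value of joint tray_left below 0.006 m and y of amber_bottle_mid in the frame of lip_right between -0.042 and 0.042 m and x of amber_bottle_mid in the frame of lip_right between 0.01 and 0.165 m and y of vial_clear_mid in the frame of lip_left between -0.042 and 0.042 m and x of vial_clear_mid in the frame of lip_left between 0.01 and 0.165 m)) and angle between each of amber_bottle_mid, vial_clear_mid's own z axis and vertical below 0.15 rad and height (world z) of amber_bottle_mid below 0.0475 m and height (world z) of vial_clear_mid below 0.0515 m and velocity of joint tray_left between -0.01 and 0.01 m/s and velocity of joint tray_right between -0.01 and 0.01 m/s); the robot touches nothing.
It fails at once if the brown bottle is lifted (more than 15 mm) (height (world z) of amber_bottle_mid above 0.0525 m).
It fails at once if the brown bottle is tipped over (more than 0.5 rad) (angle between amber_bottle_mid's own z axis and vertical above 0.5 rad).
It fails at once if the clear vial is lifted (more than 15 mm) (height (world z) of vial_clear_mid above 0.0565 m).
It fails at once if the clear vial is tipped over (more than 0.5 rad) (angle between vial_clear_mid's own z axis and vertical above 0.5 rad).
It fails at once if a bystander (beaker or cap) is moved more than 30 mm (distance of any of beaker_small, cap_loose from where it was at the start of the episode above 0.03 m).
It also fails if it takes over 40 s, if anything falls off the work surface, if the arm or the gripper's body presses on something with over 40 N, if the wrist force passes 120 N, or if a joint passes its speed limit or range.

ROBOT

A 7-joint arm with a two-finger parallel gripper is mounted at the origin on a cart in front of the work surface, level with it; the furniture and walls round the work are solid. World frame = base frame: x ahead of the robot, y to its left, z up, the work surface at z = 0. Lengths are in mm, angles in rad, forces in N, time in s.
With the tool pointing down it reaches from about 400 to 850 mm from the base axis. Payload 4.4 kg.
Tool frame: the origin (TCP) lies at the very end of the fingers, on their centre line; the grasp point (between the pads) lies 19 mm behind it; y points along the fingers, z is the direction in which the jaws open and shut, and the axes are right-handed (so a half turn about y gives the same grasp; the last joint's range is limited). The gripper opens to 94 mm and grips with 3 to 60 N. Pads are 16 mm wide; open, the fingers measure 119 mm over their backs; the gripper's body (75 mm by 177 mm) begins 78 mm behind the grasp point.
Start: joints at [-0.066, 0.628, 0.038, 1.517, -0.027, 0.996, -0.02], TCP at [650.014, 0.028, 205.478] pointing down, gripper open.
Joint ranges: [-3.06, 3.06], [-0.37, 2.12], [-1.25, 1.32], [0.18, 2.47], [-1.1, 4.24], [0.23, 1.98], [-2.94, 2.94]. Speed limits (rad/s): [2.57, 2.57, 3.14, 3.14, 3.14, 3.14, 3.14].

INTERFACE

Orientations are given as a 3x3 rotation matrix whose columns are the frame's x, y, z axes.
In Python, from rig import r gives the robot as it stands. The module is installed in compiled form; this text tells all that it offers.
- The arm moves only by the tool send_rows, never from a script. Its argument "commands" is a list of rows, each an object with "gripper": the gripper's target within -1 to 1 (shut at 1, half-way at 0, fully open at -1); "xyz": the shift along the tool's x, y, z in m, a list of three; "twist": the turn about the tool's y in degrees. In form: [{"gripper": gripper, "xyz": [x, y, z], "twist": twist}, ...]. A call has 1 to 8 rows; each row shifts and turns the commanded pose from where the row before left it, along the tool's axes as they then stand; what a row does not reach is not made up. A row lasts 1/10 s, in which the tool goes at most 50 mm and 8.59 degrees, less where a joint would pass 70% of its speed; a pose out of reach is approached as far as the arm can. A call is refused whole if a number of a shift passes 0.05 or a number of a turn 8.59, either way. A call with a gripper value outside its range is refused whole. The fingers move at their own pace and stop on an object; "force" is the grip in N (left out, the last holds). Time passes only in rows, so rows that do not move let the fingers close. It gives the time, the measured TCP pose, the force and the opening at its end, in the units of the state.
- r.sense(): the state, without advancing time (a new reading comes with each control period).
- r.camera(name): name is "scene" or "side" or "wrist"; returns the picture (420x560x3 uint8, red, green, blue); there is no depth.
- r.camera_params(name): a dict with "camera_matrix" (3x3 intrinsics, pixels), "dist" ([k1, k2, p1, p2, k3] as OpenCV has them; the pictures are not rectified), "origin" and "rotation" of the camera in the world. Camera axes: x right, y up, looking along -z (the intrinsics and any distortion apply to the point x, -y, -z); pixel columns grow to the right and rows downward; lengths in mm; the calibration is good to about 2 mm. A picture is of the moment at which its call begins: read the wrist's pose just before it. camera_params takes no time and is no camera call; for the wrist camera it gives the pose at the moment of the call.
- r.sign_off(): hands the job in, once; it reports no verdict.
The state is a dict: "clock": time; "joint_pos": joint angles; "qvel": joint speeds; "joint_efforts": joint torques, N m; "eef_pos": TCP position; "tool_rot": TCP orientation; "contact_force": force on the tool from outside, world axes, zero at the start; "moment": the same for the moment, N m; "grip_width": opening from 0.0 (shut) to 1.0 (fully open).
Only numpy, scipy, OpenCV 4.12 (cv2) and the standard library are available. Lean on these libraries where they do the work, as an engineer would, in place of code of your own. Each camera call takes 0.05 s, during which the arm holds its last target. There are 200 camera calls.

## Working session

There is one attempt and no reset: what is moved stays moved. The work goes in short steps, Python scripts to look and compute and a tool call to move; the robot and the scene stay as the last step left them, time stands still between calls to the robot, and variables do not carry over. Pictures are saved under pics/ and viewed, about 8 in all and at most 12, crops included, and the job is handed in when it is done.

Besides the shell and the picture viewer there is one more tool, called after "Call:" by a JSON object that holds its "fn" and its "kwargs". send_rows: Moves the arm, as the interface text tells. Its arguments: {"type":"object","properties":{"commands":{"type":"array","items":{"type":"object","properties":{"gripper":{"type":"number"},"xyz":{"type":"array","items":{"type":"number"}},"twist":{"type":"number"}}}},"force":{"type":"number"}},"required":["commands"]}

```bash
mkdir -p pics; python3 - <<'E'
from rig import r
import cv2,numpy as np
s=r.sense();print(s['clock'],s['eef_pos'],np.round(s['tool_rot'],3).tolist(),s['grip_width'])
for n in ['scene','side']:
    im=r.camera(n);cv2.imwrite(f'pics/{n}0.png',im[:,:,::-1]);p=r.camera_params(n);print(n,{k:np.round(v,3).tolist() for k,v in p.items()})
p=r.camera_params('wrist');print({k:np.round(v,3).tolist() for k,v in p.items()});cv2.imwrite('pics/wrist0.png',r.camera('wrist')[:,:,::-1])
E
```

```text
0.0 [6.49347369e+02 2.96381156e-02 2.04577015e+02] [[0.0, -0.002, 1.0], [-1.0, -0.0, 0.0], [0.0, -1.0, -0.002]] 0.9992318589760822
scene {'camera_matrix': [[395.831, 0.0, 283.58], [0.0, 395.831, 210.461], [0.0, 0.0, 1.0]], 'dist': [-0.054, 0.0, 0.0, 0.0, 0.0], 'origin': [48.182, -523.535, 698.518], 'rotation': [[0.541, 0.633, -0.554], [-0.841, 0.4, -0.363], [-0.008, 0.663, 0.749]]}
side {'camera_matrix': [[463.728, 0.0, 283.62], [0.0, 463.728, 208.96], [0.0, 0.0, 1.0]], 'dist': [-0.099, 0.0, 0.0, 0.0, 0.0], 'origin': [196.273, 484.414, 483.694], 'rotation': [[-0.922, 0.181, -0.342], [-0.387, -0.443, 0.809], [-0.005, 0.878, 0.478]]}
{'camera_matrix': [[293.678, 0.0, 282.129], [0.0, 293.678, 205.535], [0.0, 0.0, 1.0]], 'dist': [-0.057, 0.0, 0.0, 0.0, 0.0], 'origin': [649.994, 76.84, 384.017], 'rotation': [[1.0, -0.0, 0.002], [-0.0, 0.965, 0.263], [-0.002, -0.263, 0.965]]}
```

View pics/scene0.png

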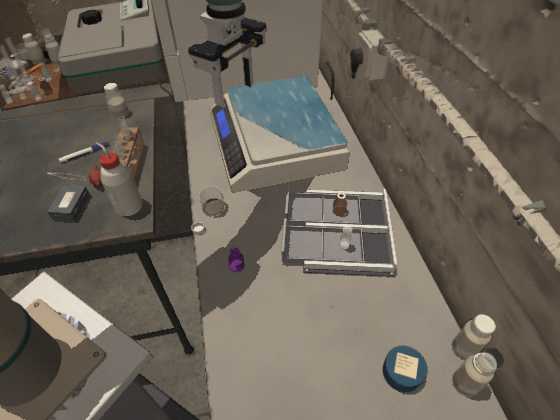

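View pics/side0.png

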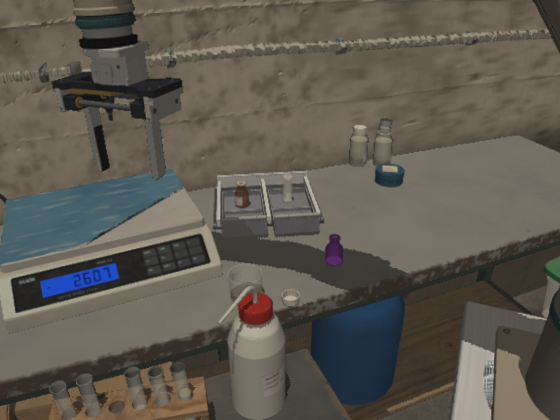

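View pics/wrist0.png

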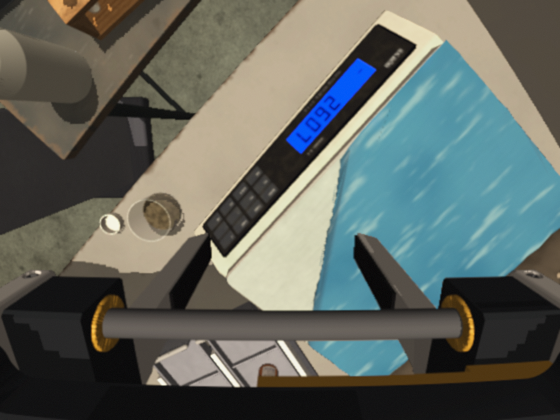

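Scene: the slide is at about (340,232), brown bottle at (340,204), clear vial at (345,238). Beaker at (212,200), cap at (199,229), purple look-alike bottle at (236,260). Side view: bottle (242,195), vial (288,188), tray lips at (243,228) and (297,220). The scale, at (280,130) in scene, is next to the slide. A close crop follows to confirm the choice.

```bash
cat > h.py <<'E'
import numpy as np,cv2
from rig import r
def ray(n,px,p=None):
    p=p or r.camera_params(n)
    u=cv2.undistortPoints(np.array([[px]],float),np.array(p['camera_matrix']),np.array(p['dist']))[0,0]
    d=np.array(p['rotation'])@np.array([u[0],-u[1],-1]);return np.array(p['origin'],float),d
def plane(n,px,z,p=None):
    o,d=ray(n,px,p);return o+d*(z-o[2])/d[2]
def proj(n,X,p=None):
    p=p or r.camera_params(n)
    c=np.array(p['rotation']).T@(np.array(X,float)-p['origin']);c=c*[1,-1,-1]
    return cv2.projectPoints(c.reshape(1,3),np.zeros(3),np.zeros(3),np.array(p['camera_matrix']),np.array(p['dist']))[0].ravel()
E
python3 - <<'E'
from h import *
a=cv2.imread('pics/scene0.png')[180:280,270:410];b=cv2.imread('pics/side0.png')[165:245,205:330]
a=cv2.resize(a,(560,400),interpolation=3);b=cv2.resize(b,(560,358),interpolation=3)
a=cv2.resize(a,(470,336));b=cv2.resize(b,(470,300))
cv2.imwrite('pics/c1.png',cv2.resize(cv2.imread('pics/scene0.png')[180:280,270:410],(784,560),interpolation=2))
cv2.imwrite('pics/c2.png',cv2.resize(cv2.imread('pics/side0.png')[165:245,205:330],(800,512),interpolation=2))
for n,px,z in [('scene',(340,204),38),('scene',(345,238),40),('side',(242,195),38),('side',(288,188),40),('scene',(212,208),0),('scene',(236,265),10),('scene',(228,185),0),('scene',(349,160),0)]: print(n,px,plane(n,px,z).round(0))
E
```

```text
scene (340, 204) [ 622. -300.   38.]
scene (345, 238) [ 540. -354.   40.]
side (242, 195) [ 621. -293.   38.]
side (288, 188) [ 542. -358.   40.]
scene (212, 208) [481. -36.   0.]
scene (236, 265) [ 378. -188.   10.]
scene (228, 185) [562. -21.   0.]
scene (349, 160) [ 809. -235.    0.]
```

View pics/c1.png

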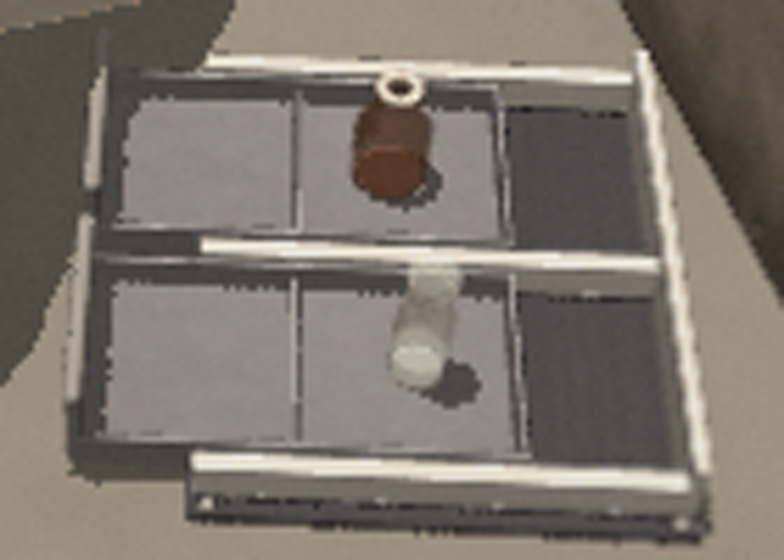

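View pics/c2.png

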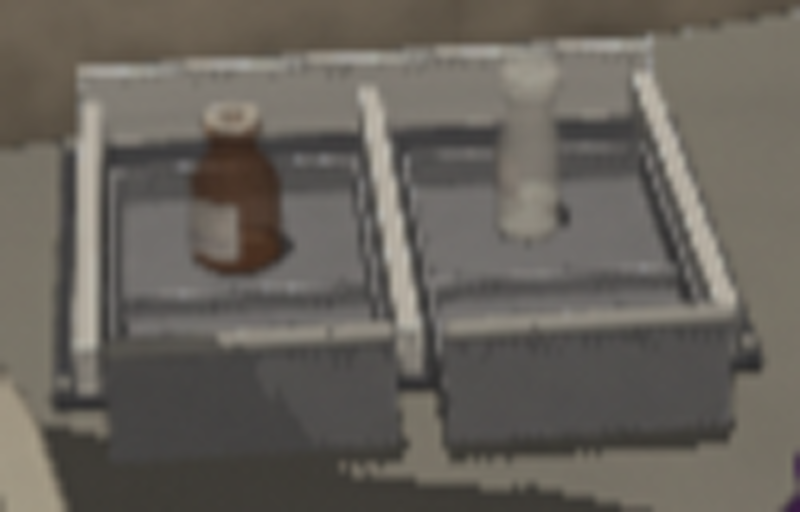

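Crops: the brown bottle (not purple) is in the far/left lane, with its mouth at crop (400,88). The vial is in the right lane at crop (420,340). The lip tops show clearly in both views, so I can measure their ends.

```bash
python3 - <<'E'
from h import *
S=lambda x,y:(270+x/5.6-.5,180+y/5.6-.5); D=lambda x,y:(205+x/6.4-.5,165+y/6.4-.5)
P={}
for nm,n,c,z in [('Lfar','scene',S(103,66),49),('Lnear','scene',S(92,187),49),('Rfar','scene',S(90,216),49),('Rnear','scene',S(72,400),49),
 ('Lfar','side',D(108,342),48),('Lnear','side',D(394,327),48),('Rfar','side',D(440,326),48),('Rnear','side',D(735,308),48),
 ('stopL','scene',S(643,52),36),('stopR','scene',S(705,470),36),('stopL','side',D(80,68),36),('stopR','side',D(650,42),36),
 ('rail-mid-front','scene',S(202,244),24),('rail-mid-back','scene',S(660,262),24),('railR front','scene',S(195,458),24),('railR back','scene',S(690,478),24),
 ('railmidfront','side',D(407,340),24),('railmidback','side',D(368,90),24)]:
    X=plane(n,c,z);P[n,nm]=X;print(nm,n,X.round(1))
for n in ('scene','side'):
    d=lambda a,b:P[n,b]-P[n,a]
    for a,b in [('Lfar','Lnear'),('Rfar','Rnear'),('stopL','stopR'),('Lfar','Rnear')]:
        v=d(a,b);print(n,a,b,np.linalg.norm(v).round(1),'yaw',np.arctan2(v[1],v[0])+np.pi/2)
E
```

```text
Lfar scene [ 583.5 -185.    49. ]
Lnear scene [ 525.7 -216.5   49. ]
Rfar scene [ 512.8 -223.8   49. ]
Rnear scene [ 436.2 -265.    49. ]
Lfar side [ 603.8 -174.7   48. ]
Lnear side [ 528.9 -215.3   48. ]
Rfar side [ 516.4 -221.1   48. ]
Rnear side [ 438.2 -265.    48. ]
stopL scene [ 722.5 -365.4   36. ]
stopR scene [ 539.1 -467.8   36. ]
stopL side [ 725.2 -366.6   36. ]
stopR side [ 540.1 -466.6   36. ]
rail-mid-front scene [ 542.1 -257.5   24. ]
rail-mid-back scene [ 630.4 -414.3   24. ]
railR front scene [ 453.4 -307.    24. ]
railR back scene [ 541.8 -463.5   24. ]
railmidfront side [ 539.9 -247.8   24. ]
railmidback side [ 630.5 -412.1   24. ]
scene Lfar Lnear 65.8 yaw -1.07183037225959
scene Rfar Rnear 87.0 yaw -1.0772177786754158
scene stopL stopR 210.0 yaw -1.0612997624318967
scene Lfar Rnear 167.6 yaw -1.073166274723671
side Lfar Lnear 85.2 yaw -1.0750445866174347
side Rfar Rnear 89.6 yaw -1.0583431200495204
side stopL stopR 210.4 yaw -1.0750535354940776
side Lfar Rnear 188.6 yaw -1.0716916999805348
```

Measurements agree across both views: lip centres L (566,-195) and R (476,-244), 101 mm apart (102 expected), lip width 87–90 mm. Yaw comes out at −1.067 rad (−61°), outside the stated −0.8 to −0.3. Lips, rails and back stop all give it in both views, so I'll go with what I measured. Turning the tool by −28.9° puts tool x along the slide's x and tool z along its y.

Call:
{"fn": "send_rows", "kwargs": {"commands": [{"gripper": 1, "xyz": [0, 0, 0], "twist": -7.2}, {"gripper": 1, "xyz": [0, 0, 0], "twist": -7.2}, {"gripper": 1, "xyz": [0, 0, 0], "twist": -7.2}, {"gripper": 1, "xyz": [0, 0, 0], "twist": -7.2}, {"gripper": 1, "xyz": [0.01, 0, -0.04], "twist": 0}, {"gripper": 1, "xyz": [0.015, 0, -0.045], "twist": 0}, {"gripper": 1, "xyz": [0.015, 0, -0.045], "twist": 0}, {"gripper": 1, "xyz": [0.015, 0, -0.045], "twist": 0}]}}

```text
clock: 0.95
eef_pos: [521.6, -133.6, 205.2]
tool_rot: [[0.482, -0.0, 0.876], [-0.876, -0.0, 0.482], [-0.0, -1.0, -0.0]]
contact_force: [0.8, -0.8, 0.2]
grip_width: 0.358
```

Call:
{"fn": "send_rows", "kwargs": {"commands": [{"gripper": 1, "xyz": [0.015, 0, -0.045], "twist": 0}, {"gripper": 1, "xyz": [0.015, 0, -0.045], "twist": 0}, {"gripper": 1, "xyz": [0, 0, -0.005], "twist": 0}, {"gripper": 1, "xyz": [0, 0.04, 0], "twist": 0}, {"gripper": 1, "xyz": [0, 0.04, 0], "twist": 0}, {"gripper": 1, "xyz": [0, 0, 0], "twist": 0}, {"gripper": 1, "xyz": [0, 0, 0], "twist": 0}]}}

```text
clock: 1.65
eef_pos: [454.5, -204.0, 125.5]
tool_rot: [[0.482, -0.001, 0.876], [-0.876, 0.001, 0.482], [-0.001, -1.0, -0.001]]
contact_force: [0.7, -0.9, 0.6]
grip_width: 0.006
```

```bash
python3 - <<'E'
from h import *
s=r.sense();print(s['clock'],s['eef_pos'],np.round(s['tool_rot'],3).tolist(),s['grip_width'],s['contact_force'])
e=s['eef_pos'];R=np.array(s['tool_rot'])
for n,X in [('Llip',(566,-195,46)),('Rlip',(476,-244,46))]: print(n,(R.T@(np.array(X)-e)).round(1))
cv2.imwrite('pics/w1.png',r.camera('wrist')[:,:,::-1])
E
```

```text
1.65 [ 454.48842492 -203.99577137  125.53593401] [[0.482, -0.001, 0.876], [-0.876, 0.001, 0.482], [-0.001, -1.0, -0.001]] 0.005796330766500399 [ 0.66985825 -0.86609489  0.56917597]
Llip [ 46.   79.4 102.1]
Rlip [45.5 79.5 -0.4]
```

View pics/w1.png

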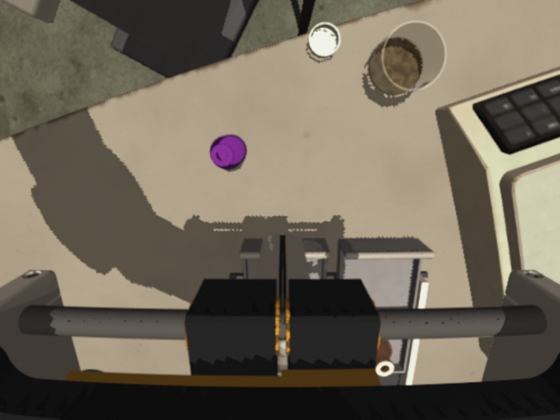

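The wrist view confirms the alignment: the right lip is centred at about (285,247) and square to the tool. The purple bottle at (228,152) is clear of the path. Lowering now, then pushing.

Call:
{"fn": "send_rows", "kwargs": {"commands": [{"gripper": 1, "xyz": [0, 0.04, 0], "twist": 0}, {"gripper": 1, "xyz": [0, 0.04, 0], "twist": 0}, {"gripper": 1, "xyz": [0, 0.016, 0], "twist": 0}, {"gripper": 1, "xyz": [0.01, 0, 0], "twist": 0}, {"gripper": 1, "xyz": [0.01, 0, 0], "twist": 0}, {"gripper": 1, "xyz": [0.006, 0, 0], "twist": 0}, {"gripper": 1, "xyz": [0.005, 0, 0], "twist": 0}, {"gripper": 1, "xyz": [0.005, 0, 0], "twist": 0}]}}

```text
clock: 2.5
eef_pos: [472.3, -236.3, 30.5]
tool_rot: [[0.482, 0.001, 0.876], [-0.876, 0.0, 0.482], [0.001, -1.0, 0.001]]
contact_force: [-0.4, 0.7, 1.6]
grip_width: 0.008
```

Call:
{"fn": "send_rows", "kwargs": {"commands": [{"gripper": 1, "xyz": [0.004, 0, 0], "twist": 0}, {"gripper": 1, "xyz": [0.004, 0, 0], "twist": 0}, {"gripper": 1, "xyz": [0.004, 0, 0], "twist": 0}, {"gripper": 1, "xyz": [0.004, 0, 0], "twist": 0}, {"gripper": 1, "xyz": [0.004, 0, 0], "twist": 0}, {"gripper": 1, "xyz": [0.004, 0, 0], "twist": 0}, {"gripper": 1, "xyz": [0.004, 0, 0], "twist": 0}, {"gripper": 1, "xyz": [0.002, 0, 0], "twist": 0}]}}

```text
clock: 3.3
eef_pos: [486.5, -262.8, 29.4]
tool_rot: [[0.482, 0.0, 0.876], [-0.876, -0.0, 0.482], [0.0, -1.0, 0.0]]
contact_force: [-0.5, 1.6, 1.1]
grip_width: 0.007
```

Call:
{"fn": "send_rows", "kwargs": {"commands": [{"gripper": 1, "xyz": [0.002, 0, 0], "twist": 0}, {"gripper": 1, "xyz": [0.002, 0, 0], "twist": 0}, {"gripper": 1, "xyz": [0.001, 0, 0], "twist": 0}, {"gripper": 1, "xyz": [0, 0, 0], "twist": 0}]}}

```text
clock: 3.7
eef_pos: [488.8, -266.9, 29.5]
tool_rot: [[0.482, 0.0, 0.876], [-0.876, -0.0, 0.482], [0.0, -1.0, 0.0]]
contact_force: [0.0, 1.5, 0.0]
grip_width: 0.004
```

Call:
{"fn": "send_rows", "kwargs": {"commands": [{"gripper": 1, "xyz": [0.002, 0, 0], "twist": 0}, {"gripper": 1, "xyz": [0.001, 0, 0], "twist": 0}, {"gripper": 1, "xyz": [0, 0, 0], "twist": 0}]}}

```text
clock: 4.0
eef_pos: [490.1, -269.6, 29.5]
tool_rot: [[0.482, 0.0, 0.876], [-0.876, -0.0, 0.482], [0.0, -1.0, 0.0]]
contact_force: [1.1, 1.6, 0.4]
grip_width: 0.004
```

Call:
{"fn": "send_rows", "kwargs": {"commands": [{"gripper": 1, "xyz": [0.002, 0, 0], "twist": 0}, {"gripper": 1, "xyz": [0.001, 0, 0], "twist": 0}, {"gripper": 1, "xyz": [0, 0, 0], "twist": 0}]}}

```text
clock: 4.3
eef_pos: [491.6, -272.2, 29.5]
tool_rot: [[0.482, 0.0, 0.876], [-0.876, -0.0, 0.482], [0.0, -1.0, 0.0]]
contact_force: [0.3, 1.0, 0.1]
grip_width: 0.006
```

Call:
{"fn": "send_rows", "kwargs": {"commands": [{"gripper": 1, "xyz": [0.002, 0, 0], "twist": 0}, {"gripper": 1, "xyz": [0.002, 0, 0], "twist": 0}, {"gripper": 1, "xyz": [0, 0, 0], "twist": 0}]}}

```text
clock: 4.6
eef_pos: [492.6, -274.2, 29.4]
tool_rot: [[0.482, -0.002, 0.876], [-0.876, 0.002, 0.482], [-0.003, -1.0, -0.001]]
contact_force: [-2.0, 4.8, 3.5]
grip_width: 0.008
```

Call:
{"fn": "send_rows", "kwargs": {"commands": [{"gripper": 1, "xyz": [0.002, 0, 0], "twist": 0}, {"gripper": 1, "xyz": [0.001, 0, 0], "twist": 0}, {"gripper": 1, "xyz": [0, 0, 0], "twist": 0}]}}

```text
clock: 4.9
eef_pos: [492.6, -274.3, 29.4]
tool_rot: [[0.483, -0.005, 0.876], [-0.876, 0.005, 0.483], [-0.007, -1.0, -0.002]]
contact_force: [-4.1, 9.7, 7.1]
grip_width: 0.002
```

Call:
{"fn": "send_rows", "kwargs": {"commands": [{"gripper": 1, "xyz": [0.002, 0, 0], "twist": 0}, {"gripper": 1, "xyz": [0.001, 0, 0], "twist": 0}, {"gripper": 1, "xyz": [0, 0, 0], "twist": 0}]}}

```text
clock: 5.2
eef_pos: [492.6, -274.3, 29.3]
tool_rot: [[0.484, -0.009, 0.875], [-0.875, 0.009, 0.484], [-0.012, -1.0, -0.003]]
contact_force: [-6.8, 12.9, 12.6]
grip_width: 0.002
```

Stop reached: blocked at 80 mm of travel with force rising to about 15 N, meaning roughly 46 mm of tray push. Backing off, rising, and moving over to the left compartment.

Call:
{"fn": "send_rows", "kwargs": {"commands": [{"gripper": 1, "xyz": [-0.01, 0, 0], "twist": 0}, {"gripper": 1, "xyz": [-0.01, 0, 0], "twist": 0}, {"gripper": 1, "xyz": [0, 0.0, 0], "twist": 0}, {"gripper": 1, "xyz": [0, -0.04, 0], "twist": 0}, {"gripper": 1, "xyz": [0, -0.04, 0], "twist": 0}, {"gripper": 1, "xyz": [0, -0.02, 0.03], "twist": 0}, {"gripper": 1, "xyz": [0.005, 0, 0.04], "twist": 0}, {"gripper": 1, "xyz": [0, 0, 0.032], "twist": 0}]}}

```text
clock: 6.0
eef_pos: [581.4, -219.5, 131.1]
tool_rot: [[0.481, 0.004, 0.877], [-0.877, -0.002, 0.481], [0.004, -1.0, 0.003]]
contact_force: [0.1, 0.7, -0.5]
grip_width: 0.003
```

Call:
{"fn": "send_rows", "kwargs": {"commands": [{"gripper": 1, "xyz": [0, 0, 0], "twist": 0}, {"gripper": 1, "xyz": [0, 0, 0], "twist": 0}]}}

```text
clock: 6.2
eef_pos: [578.4, -218.9, 129.1]
tool_rot: [[0.482, -0.0, 0.876], [-0.876, -0.001, 0.482], [0.0, -1.0, -0.001]]
contact_force: [-0.6, -0.7, 0.3]
grip_width: 0.008
```

```bash
python3 - <<'E'
from h import *
s=r.sense();e=s['eef_pos'];R=np.array(s['tool_rot']);print(s['clock'],e,s['contact_force'])
for n,X in [('Llip',(566,-195,46)),('Rlip',(476,-244,46))]: print(n,(R.T@(np.array(X)-e)).round(1))
a=cv2.resize(r.camera('scene')[120:290,230:430,::-1],(600,510),interpolation=2);cv2.imwrite('pics/s2.png',a)
E
```

```text
6.2 [ 578.40729818 -218.87281972  129.13761067] [-0.60703498 -0.69213807  0.28325146]
Llip [-26.9  83.1   0.7]
Rlip [ -27.4   83.2 -101.8]
```

View pics/s2.png

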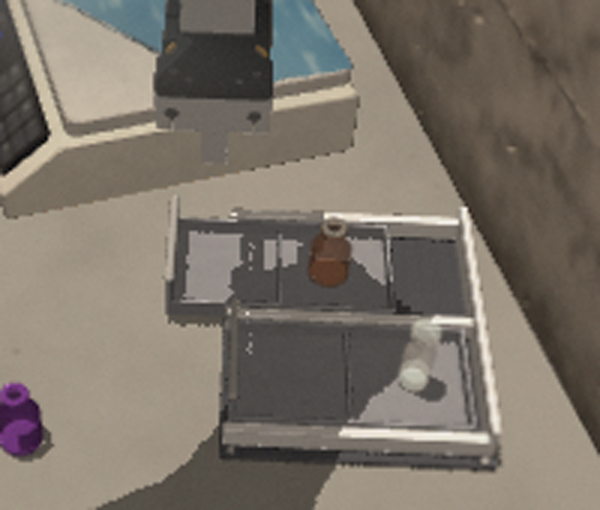

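The right tray is home against the back of the slide, the vial is standing, and the left tray hasn't moved. Lowering behind the left lip to z≈23, then drawing it out.

Call:
{"fn": "send_rows", "kwargs": {"commands": [{"gripper": 1, "xyz": [0, 0.04, 0], "twist": 0}, {"gripper": 1, "xyz": [0, 0.035, 0], "twist": 0}, {"gripper": 1, "xyz": [0, 0.02, 0], "twist": 0}, {"gripper": 1, "xyz": [0, 0.011, 0], "twist": 0}, {"gripper": 1, "xyz": [0, 0, 0], "twist": 0}, {"gripper": 1, "xyz": [-0.006, 0, 0], "twist": 0}, {"gripper": 1, "xyz": [-0.004, 0, 0], "twist": 0}, {"gripper": 1, "xyz": [-0.004, 0, 0], "twist": 0}]}}

```text
clock: 7.05
eef_pos: [572.2, -205.9, 24.7]
tool_rot: [[0.482, 0.002, 0.876], [-0.876, -0.0, 0.482], [0.001, -1.0, 0.001]]
contact_force: [0.7, 0.1, -0.3]
grip_width: 0.004
```

Call:
{"fn": "send_rows", "kwargs": {"commands": [{"gripper": 1, "xyz": [-0.004, 0, 0], "twist": 0}, {"gripper": 1, "xyz": [-0.004, 0, 0], "twist": 0}, {"gripper": 1, "xyz": [-0.004, 0, 0], "twist": 0}, {"gripper": 1, "xyz": [-0.004, 0, 0], "twist": 0}, {"gripper": 1, "xyz": [-0.004, 0, 0], "twist": 0}, {"gripper": 1, "xyz": [-0.004, 0, 0], "twist": 0}, {"gripper": 1, "xyz": [-0.004, 0, 0], "twist": 0}, {"gripper": 1, "xyz": [-0.004, 0, 0], "twist": 0}]}}

```text
clock: 7.85
eef_pos: [556.2, -177.8, 23.5]
tool_rot: [[0.482, 0.0, 0.876], [-0.876, 0.0, 0.482], [-0.0, -1.0, 0.0]]
contact_force: [0.8, -1.9, 2.4]
grip_width: 0.007
```

Call:
{"fn": "send_rows", "kwargs": {"commands": [{"gripper": 1, "xyz": [-0.004, 0, 0], "twist": 0}, {"gripper": 1, "xyz": [-0.004, 0, 0], "twist": 0}, {"gripper": 1, "xyz": [-0.003, 0, 0], "twist": 0}, {"gripper": 1, "xyz": [-0.003, 0, 0], "twist": 0}, {"gripper": 1, "xyz": [-0.003, 0, 0], "twist": 0}, {"gripper": 1, "xyz": [-0.002, 0, 0], "twist": 0}, {"gripper": 1, "xyz": [0, 0, 0], "twist": 0}]}}

```text
clock: 8.55
eef_pos: [546.6, -161.0, 23.4]
tool_rot: [[0.482, -0.001, 0.876], [-0.876, 0.001, 0.482], [-0.001, -1.0, -0.0]]
contact_force: [1.2, 0.1, 0.6]
grip_width: 0.006
```

Call:
{"fn": "send_rows", "kwargs": {"commands": [{"gripper": 1, "xyz": [-0.002, 0, 0], "twist": 0}, {"gripper": 1, "xyz": [-0.002, 0, 0], "twist": 0}, {"gripper": 1, "xyz": [0, 0, 0], "twist": 0}]}}

```text
clock: 8.85
eef_pos: [545.8, -159.4, 23.4]
tool_rot: [[0.481, 0.002, 0.877], [-0.877, -0.002, 0.481], [0.002, -1.0, 0.001]]
contact_force: [2.0, -4.6, -2.6]
grip_width: 0.003
```

Call:
{"fn": "send_rows", "kwargs": {"commands": [{"gripper": 1, "xyz": [-0.002, 0, 0], "twist": 0}, {"gripper": 1, "xyz": [-0.002, 0, 0], "twist": 0}, {"gripper": 1, "xyz": [0, 0, 0], "twist": 0}]}}

```text
clock: 9.15
eef_pos: [545.8, -159.4, 23.6]
tool_rot: [[0.479, 0.006, 0.878], [-0.878, -0.006, 0.48], [0.008, -1.0, 0.002]]
contact_force: [6.1, -10.5, -7.1]
grip_width: 0.004
```

The pull stop is solid at 68 mm of travel. Releasing and lifting clear, then checking.

Call:
{"fn": "send_rows", "kwargs": {"commands": [{"gripper": 1, "xyz": [0.01, 0, 0], "twist": 0}, {"gripper": 1, "xyz": [0.01, 0, 0], "twist": 0}, {"gripper": 1, "xyz": [0, 0, 0], "twist": 0}, {"gripper": 1, "xyz": [0, -0.03, 0], "twist": 0}, {"gripper": 1, "xyz": [0, -0.045, 0], "twist": 0}, {"gripper": 1, "xyz": [0, -0.045, 0], "twist": 0}, {"gripper": 1, "xyz": [0, -0.045, 0], "twist": 0}, {"gripper": 1, "xyz": [0, -0.03, 0], "twist": 0}]}}

```text
clock: 9.95
eef_pos: [553.4, -171.2, 221.7]
tool_rot: [[0.483, 0.003, 0.876], [-0.876, 0.0, 0.483], [0.001, -1.0, 0.002]]
contact_force: [0.6, -0.6, -0.4]
grip_width: 0.003
```

Call:
{"fn": "send_rows", "kwargs": {"commands": [{"gripper": 1, "xyz": [-0.03, 0, 0.04], "twist": 0}, {"gripper": 1, "xyz": [-0.03, 0, 0.04], "twist": 0}, {"gripper": 1, "xyz": [0, 0, 0], "twist": 0}, {"gripper": 1, "xyz": [0, 0, 0], "twist": 0}]}}

```text
clock: 10.35
eef_pos: [593.6, -78.3, 218.1]
tool_rot: [[0.486, -0.002, 0.874], [-0.874, 0.001, 0.486], [-0.002, -1.0, -0.001]]
contact_force: [-0.3, -1.0, 0.4]
grip_width: 0.001
```

```bash
python3 - <<'E'
from h import *
s=r.sense();print(s['clock'],s['eef_pos'],s['contact_force'])
a=r.camera('scene')[:,:,::-1];cv2.imwrite('pics/s3f.png',a)
b=r.camera('side')[:,:,::-1];cv2.imwrite('pics/d3f.png',b)
A=cv2.resize(a[170:290,180:420],(720,360),interpolation=2);B=cv2.resize(b[160:310,200:360],(240*4//3,300),interpolation=2)
c=np.zeros((600,720,3),np.uint8);c[:300,:]=cv2.resize(A,(720,360))[:300];c[300:,:320]=B;cv2.imwrite('pics/c3.png',c)
ux=np.array([.482,-.876])
stop=np.array([631,-416])
for dr,lane in [(0,-51),(100,51)]: pass
E
```

```text
10.35 [593.64520323 -78.3202628  218.08147271] [-0.34264473 -0.97453397  0.43891137]
```

View pics/c3.png

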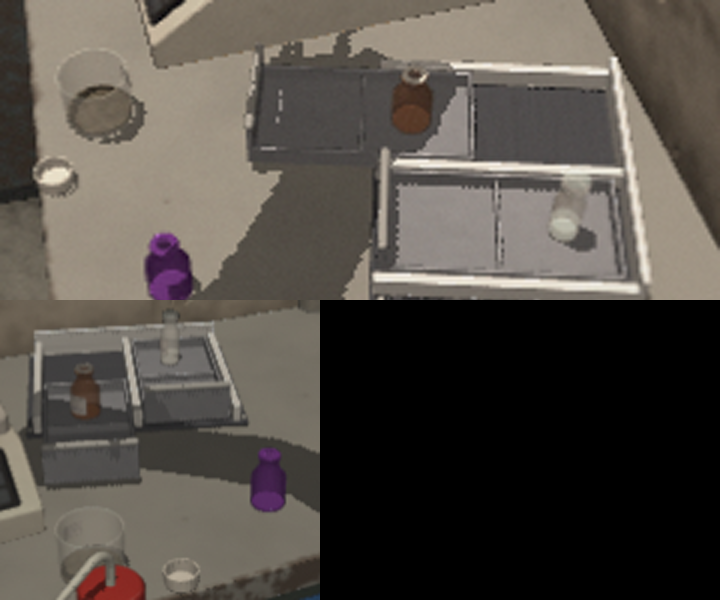

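```bash
python3 - <<'E'
from h import *
ux=np.array([.482,-.876])
S=lambda x,y:(180+x/3-.5,170+y/3-.5); D=lambda x,y:(200+x/2-.5,160+(y-300)/2-.5)
for n,l,rr in [('scene',[S(260,45),S(250,128)],[S(385,150),S(382,248)]),('side',[D(45,445),D(138,442)],[D(143,392),D(231,386)])]:
    f=lambda q:np.mean([plane(n,p,48)[:2]@ux for p in q])
    st=np.array([631,-416])@ux
    print(n,'L',f(l)-st,'R',f(rr)-st,'diff',f(rr)-f(l))
E
```

```text
scene L -276.6902944818477 R -177.17062283907728 diff 99.51967164277039
side L -278.3623502843382 R -183.9713919916777 diff 94.39095829266051
```

Three measures put the lips 94–99.5 mm apart: scene camera 99.5, side camera 94.4, and about 98 from the two TCP stop positions. Both ends also met hard stops. The robot is clear and both bottles are upright.

```bash
python3 -c "
from rig import r
print(r.sign_off())"
```

```text
the job is handed in; nothing more can be done
None
```

I pushed the vial's tray (right lane) fully home and hooked the brown bottle's tray (left lane) by its lip and drew it out to its stop. The job was handed in at about 10.5 s; no verdict was reported.

**Stops:** Both trays met a hard stop, with force rising to about 19 N when pushing in and 14 N when pulling out while the arm stood still.

**Last pictures:** The bottle and vial stand upright in their trays. The beaker, the cap and the purple look-alike appear to be where they were. The gripper is well clear of everything.

**Checks that disagreed:**
- **Lip separation:** this should be 100 mm. The scene camera gave 99.5 mm, the two stop positions about 98 mm (taking the finger as 16 mm wide), and the side camera 94.4 mm. The side reading comes from a coarse crop, so I trusted the stops more.
- **Slide yaw:** it measured about −1.07 rad in both cameras, outside the stated −0.8 to −0.3. I used the measured value and the motion agreed with it.

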